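Strip the empty carousel from its bench mixer for washing

ROBOT

A 6-joint arm with a two-finger parallel gripper is mounted at the origin on the work surface. World frame = base frame: x ahead of the robot, y to its left, z up, the work surface at z = 0. Lengths are in m, angles in rad, forces in N, time in s.
With the tool pointing down it reaches from about 0.275 to 0.975 m from the base axis. Payload 8.4 kg.
Tool frame: the origin (TCP) lies at the very end of the fingers, on their centre line; the grasp point (between the pads) lies 19 mm behind it; z points along the fingers, y is the line along which they close (so a half turn about z gives the same grasp; the last joint's range is limited). The gripper opens to 92 mm and grips with 3 to 60 N. Pads are 20 mm wide; open, the fingers measure 128 mm over their backs; the gripper's body (75 mm by 189 mm) begins 69 mm behind the grasp point.
Start: joints at [1.165, 0.353, 1.633, -0, 1.155, -0.002], TCP at [0.246, 0.575, 0.18] pointing down, gripper open.
Joint ranges: [-2.63, 2.63], [-0.92, 2.1], [0.06, 2.66], [-1.3, 4.44], [0, 2.69], [-3.02, 3.02]. Speed limits (rad/s): [2.22, 2.22, 2.79, 3.14, 3.14, 3.14].

INTERFACE

Orientations are given as [roll, pitch, yaw] about the fixed x, y, z axes, in that order (R = Rz(yaw) Ry(pitch) Rx(roll)).
In Python, from bench import * gives the robot as it stands.
- The arm moves only by the shell command python3 -m jog 'ROWS' [OPENING] [FORCE]. ROWS is text: rows parted by semicolons, each of 4 numbers parted by spaces: the shift along the tool's x, y, z in m, then the turn about the tool's z in rad. In form: dx dy dz spin; .... A call has 1 to 8 rows; each row shifts and turns the commanded pose from where the row before left it, along the tool's axes as they then stand; what a row does not reach is not made up. A row lasts 1/10 s, in which the tool goes at most 50 mm and 8.59 degrees, less where a joint would pass 70% of its speed; a pose out of reach is approached as far as the arm can. A call is refused whole if a number of a shift passes 0.05 or a number of a turn 0.15, either way. A call with a gripper value outside its range is refused whole. OPENING is the gripper's target within -1 to 1 (fully open at 1, half-way at 0, shut at -1), set as the call begins (- or left out, the last holds). The fingers move at their own pace and stop on an object; FORCE is the grip in N (left out, the last holds). Time passes only in rows, so rows that do not move let the fingers close. It gives the time, the measured TCP pose, the force, the opening and the grip force at its end, in the units of the state.
- get_state(): the state, without advancing time (a new reading comes with each control period).
- get_image(name): name is "side" or "top"; returns (picture, depth): 420x560x3 uint8, blue, green, red; 420x560 float32, m along the optical axis (not along the pixel's ray), 0 where there is no reading.
- camera_params(name): a dict with "K" (3x3 intrinsics, pixels), "eye" and "attitude" of the camera in the world. Camera axes: x right, y up, looking along -z (the intrinsics and any distortion apply to the point x, -y, -z); pixel columns grow to the right and rows downward; lengths in m; the calibration is good to about 2 mm. A picture is of the moment at which its call begins. camera_params takes no time and is no camera call.
- sign_off(): hands the job in; it is judged then, once.
The state is a dict: "t": time; "joint_pos": joint angles; "qd": joint speeds; "effort": joint torques, N m; "tool_pos": TCP position; "tcp_rot": TCP orientation; "wrist_force": force on the tool from outside, world axes, zero at the start; "wrist_torque": the same for the moment, N m; "width": opening from 0.0 (shut) to 1.0 (fully open); "gripper_force": force on a finger pad.
Only numpy, scipy, OpenCV 4.12 (cv2) and the standard library are available. Lean on these libraries where they do the work, as an engineer would, in place of code of your own. Each camera call takes 0.05 s, during which the arm holds its last target. There are 200 camera calls.

TASK

The mixer whose tube carousel is empty is due for washing. Take off its knurled nut, then its spacer ring, then the carousel, one at a time and in that order, setting each in the low steel tray before taking the next. All three must end up resting flat on the tray's floor, the same way up as they were on the mixer.

Things in the scene. Friction and masses are not known exactly. Their poses are not given: they have to be found in the camera images.
- nut: Black knurled hand nut at the top of the stud of the mixer with the empty carousel: 31 mm across, 24 mm tall, 12 mm hole. Already unscrewed: it lifts straight off. Origin: centre of its underside, 102 mm above the bench; z up its axis. The stud reaches 12 mm up into it. Not wanted: the nut on the other mixer and a spare one on the bench.
- spacer: White plastic spacer ring under that nut: 44 mm across (wider than the nut above and the hub below), 16 mm thick, 13 mm hole. Sits loose on the carousel's hub. Origin: centre of its underside, 86 mm above the bench; z up its axis. Not wanted: the one on the other mixer and a spare one on the bench.
- carousel: Aluminium disc 100 mm across, 8 mm thick, with no tubes in its wells; central hub 28 mm across rises 32 mm above the disc; 12 mm hole; 0.2 kg. Origin: centre of its underside, 46 mm above the bench; z up. Sits loose on a fixed white mixer 130 x 130 mm, coaxial with spacer and nut, on an 8 mm steel stud that ends 114 mm above the bench. The other mixer's carousel holds 8 tubes.
- tray: Low open steel tray, empty, fixed to the bench: outside 170 mm along its x by 260 mm along its y, walls 4 mm thick and 20 mm high. Origin: centre of its underside, on the bench; its floor is 4 mm thick; z up.
There are look-alikes about, which are no part of the job. Leave any brown look-alike of the carousel alone.

How it is judged:
By the outcome, as a careful person would: the job done as asked, in the order asked, and still so for the second after the job is handed in, with the robot touching nothing.
It also fails if it takes over 72 s, if anything falls off the work surface, if the arm or the gripper's body presses on something with over 40 N, if the wrist force passes 120 N, or if a joint passes its speed limit or range.

## Working session

There is one attempt and no reset: what is moved stays moved. The work goes in short steps, Python scripts to look and compute and a shell command to move; the robot and the scene stay as the last step left them, time stands still between calls to the robot, and variables do not carry over. Pictures are saved under pics/ and viewed, at most 13 in all, crops included, and the job is handed in when it is done.

```bash
mkdir -p pics; cat > h.py <<'E'
from bench import *
import numpy as np, cv2
def grab(n,fn=None):
    im,d=get_image(n)
    if fn: cv2.imwrite('pics/'+fn,im); np.savez('pics/'+fn+'.npz',im=im,d=d)
    return im,d
E
python3 - <<'E'
from h import *
for n in("side","top"):
    grab(n,n+"0.png"); p=camera_params(n); print(n,p)
s=get_state(); print(s)
E
```

```text
side {'K': array([[390.20574072,   0.        , 281.4812603 ],
       [  0.        , 390.20574072, 206.72439926],
       [  0.        ,   0.        ,   1.        ]]), 'eye': array([ 0.07631807, -0.4693566 ,  0.82424957]), 'attitude': array([ 0.68555382,  0.00565441, -0.7303537 ])}
top {'K': array([[401.18952921,   0.        , 275.21731811],
       [  0.        , 401.18952921, 205.98417856],
       [  0.        ,   0.        ,   1.        ]]), 'eye': array([0.38637496, 0.00800997, 0.81670353]), 'attitude': array([ 0.11577699, -0.0216288 , -1.54787235])}
{'t': 0.1, 'joint_pos': array([ 1.16459604e+00,  3.53533673e-01,  1.63403105e+00, -2.08977830e-05,
        1.15521971e+00, -2.39542458e-03]), 'qd': array([-0.00110857, -0.0004493 , -0.00151322,  0.00016115,  0.00199402,
       -0.00105765]), 'effort': array([-2.69632974e-04, -5.94902766e+01, -3.34928191e+01,  6.96994155e-02,
        1.85337570e-02, -3.87834029e-05]), 'tool_pos': array([0.24539144, 0.57429427, 0.17927933]), 'tcp_rot': array([-3.14040083e+00,  1.62541082e-05,  2.73779625e+00]), 'wrist_force': array([-0.76315784, -0.44856026, -0.25914414]), 'wrist_torque': array([-0.00217501, -0.04512699,  0.00852314]), 'gripper_force': 0.0, 'width': 1.002927612761645}
```

View pics/side0.png

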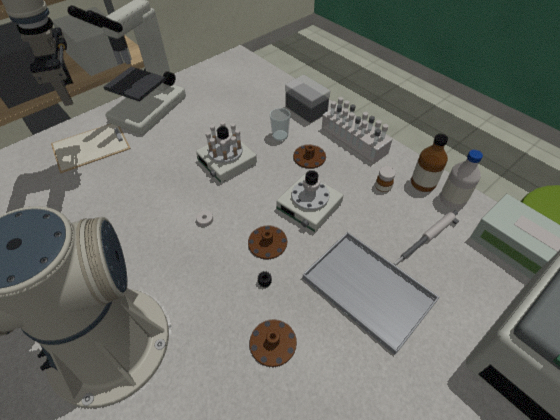

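View pics/top0.png

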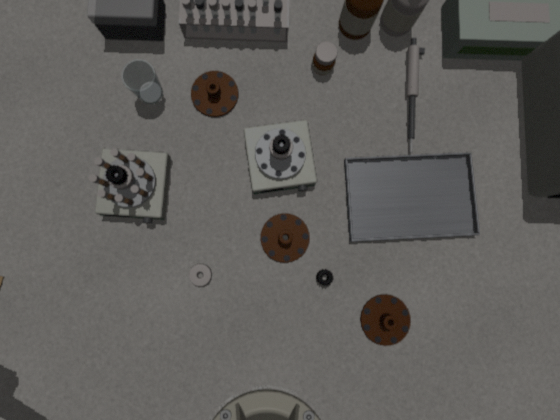

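The top view shows the empty mixer at about (281,150) with its nut at (282,145), the tray at (410,198), a loaded mixer at (132,180), a spare nut at (324,278) and a spare ring at (200,275). In the side view the nut is at (312,178) and the tray at (370,290).

```bash
cat >> h.py <<'E'
from scipy.spatial.transform import Rotation as Ro
def cam(n):
    p=camera_params(n); return p['K'],p['eye'],Ro.from_euler('xyz',p['attitude']).as_matrix()
def rays(n,uv):
    K,e,R=cam(n); uv=np.atleast_2d(uv).astype(float)
    d=np.c_[(uv[:,0]-K[0,2])/K[0,0],-(uv[:,1]-K[1,2])/K[1,1],-np.ones(len(uv))]
    return e,d@R.T
def plane(n,uv,z):
    e,d=rays(n,uv); return e+d*((z-e[2])/d[:,2])[:,None]
def tri(a,b):   # a,b=(name,uv) -> point, miss
    (e1,d1),(e2,d2)=rays(*a),rays(*b); d1=d1[0];d2=d2[0]
    s=np.linalg.lstsq(np.c_[d1,-d2],e2-e1,rcond=None)[0]
    p,q=e1+s[0]*d1,e2+s[1]*d2; return (p+q)/2,np.linalg.norm(p-q)
def cloud(n,D):
    v,u=np.mgrid[:420,:560]; e,d=rays(n,np.c_[u.ravel(),v.ravel()])
    P=e+d*D.ravel()[:,None]; P[D.ravel()==0]=np.nan; return P.reshape(420,560,3)
E
python3 - <<'E'
from h import *
crops=[]
for n,(x,y),(tx,ty) in(("side",(311,185),(370,290)),("top",(281,152),(410,198))):
    z=np.load(f'pics/{n}0.png.npz'); im,D=z['im'],z['d']; P=cloud(n,D)
    c=im[y-45:y+45,x-45:x+45]; crops.append(cv2.resize(c,None,fx=4.4,fy=4.4,interpolation=cv2.INTER_CUBIC))
    Q=P[y-45:y+45,x-45:x+45].reshape(-1,3); zz=Q[:,2]
    print(n,'zhist',np.histogram(zz[~np.isnan(zz)],bins=np.arange(-.005,.145,.005))[0])
    for lo,hi in((.118,.132),(.097,.105),(.05,.058)):
        m=(zz>lo)&(zz<hi); q=Q[m]; (a,b),r=cv2.minEnclosingCircle(q[:,:2].astype(np.float32)); print(lo,m.sum(),q.mean(0).round(4),'enc',round(a,4),round(b,4),round(r,4))
    T=P[ty-80:ty+80,tx-90:tx+90].reshape(-1,3); 
    m=(T[:,2]>.014)&(T[:,2]<.026); print('tray',cv2.minAreaRect(T[m][:,:2].astype(np.float32)),m.sum(), 'floor z',np.median(P[ty-15:ty+15,tx-15:tx+15,2]))
cv2.imwrite('pics/c0.png',np.hstack(crops))
E
```

```text
side zhist [1034 3897  502  240   90   95   88  101  300  691   16  289  383   17
   12   13    7    0    4   23   22   68   22   18   22   32   77    0
    0]
0.118 120 [ 0.5772 -0.0151  0.1253] enc 0.5794 -0.0151 0.0175
0.097 82 [ 0.5711 -0.0209  0.1017] enc 0.5783 -0.0143 0.0224
0.05 647 [ 0.571  -0.0212  0.0551] enc 0.5781 -0.0137 0.0509
tray ((0.5513553619384766, -0.27491235733032227), (0.37238267064094543, 0.463022381067276), 47.69188690185547) 1593 floor z nan
top zhist [ 269 3359   69   21   27   24   26   54  283 1885   32  338 1209    2
    0    0    0    0    2   13   18  125   38   13   34   20  202    6
    0]
0.118 236 [ 0.5795 -0.0136  0.127 ] enc 0.5804 -0.0131 0.0166
0.097 136 [ 0.5718 -0.0124  0.1029] enc 0.5801 -0.0131 0.0219
0.05 1434 [ 0.5761 -0.0133  0.0558] enc 0.5806 -0.0135 0.05
tray ((0.5174055099487305, -0.2372974455356598), (0.26698237657546997, 0.37095388770103455), 17.206201553344727) 1306 floor z nan
```

View pics/c0.png

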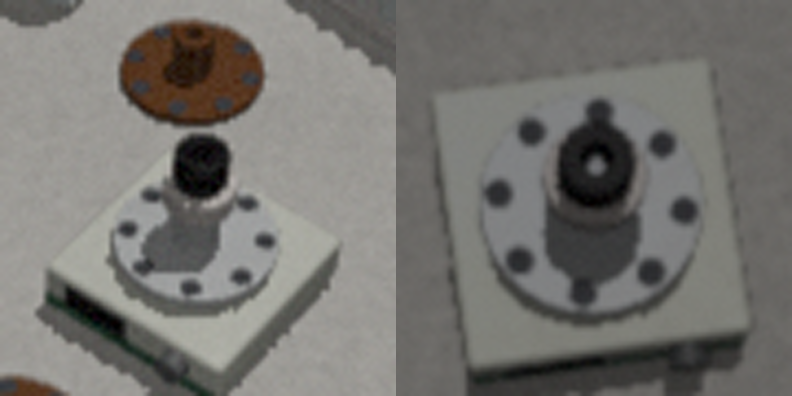

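The crops show the nut top, the ring and the bare disc as coaxial. Both views' depth puts the axis at about (0.580, -0.0135), with tops at z of about 0.126, 0.102 and 0.055, which agrees with the text. Next is the tray, then moving.

```bash
cat >> h.py <<'E'
def go(x,y,z):
    s=get_state(); d=np.array([x,y,z])-s['tool_pos']; print('tool delta mm',(Ro.from_euler('xyz',s['tcp_rot']).as_matrix().T@d*1000).round(1),'yaw',s['tcp_rot'].round(3))
E
python3 - <<'E'
from h import *
for n,g in(("side",[(349,236),(436,295),(396,346),(304,278)]),("top",[(346,155),(472,153),(477,236),(349,242)])):
    z=np.load(f'pics/{n}0.png.npz'); im=z['im']; gray=cv2.cvtColor(im,6)
    m=np.zeros((420,560),np.uint8); cv2.fillConvexPoly(m,np.array(g),1)
    # rim bright/dark outer edge: fit lines to the strongest gradient along each side
    gx=cv2.GaussianBlur(gray.astype(np.float32),(0,0),1); L=[]
    for i in range(4):
        a,b=np.array(g[i],float),np.array(g[(i+1)%4],float); t=(b-a)/np.linalg.norm(b-a); nn=np.array([t[1],-t[0]])
        pts=[]
        for f in np.linspace(.1,.9,40):
            q=a+f*(b-a); o=np.arange(-6,6.1,.25); S=q+o[:,None]*nn
            pr=cv2.remap(gx,S[None,:,0].astype(np.float32),S[None,:,1].astype(np.float32),1)[0]
            gr=abs(np.gradient(pr)); k=np.nonzero(gr>.4*gr.max())[0].max(); pts.append(S[k])
        L.append(cv2.fitLine(np.array(pts,np.float32),cv2.DIST_HUBER,0,.01,.01).ravel())
    C=[]
    for i in range(4):
        v1,v2=L[i-1],L[i]; s=np.linalg.solve(np.c_[v1[:2],-v2[:2]],v2[2:]-v1[2:]); C.append(v1[2:]+s[0]*v1[:2])
    W=plane(n,np.array(C),.02); print(n,np.round(C,1).tolist()); print(W[:,:2].round(4).tolist(),'ctr',W.mean(0).round(4),'sides',np.linalg.norm(W-np.roll(W,-1,0),axis=1).round(3))
    P=cloud(n,z['d']).reshape(-1,3); 
    if n=='top':
        for x in np.arange(.3,.8,.05): print(round(x,2),[int(1000*np.nan_to_num(np.nanmax(np.r_[0,P[(abs(P[:,0]-x)<.025)&(abs(P[:,1]-y)<.025),2]]))) for y in np.arange(-.5,.41,.05)])
go(.58,-.0135,.18)
E
```

```text
side [[347.1000061035156, 230.39999389648438], [441.20001220703125, 298.0], [398.1000061035156, 353.1000061035156], [295.3999938964844, 280.0]]
[[0.5835, -0.1454], [0.6004, -0.4109], [0.4312, -0.4218], [0.3899, -0.1606]] ctr [ 0.5012 -0.2847  0.02  ] sides [0.266 0.17  0.264 0.194]
top [[341.29998779296875, 157.10000610351562], [470.8999938964844, 151.1999969482422], [480.29998779296875, 238.8000030517578], [347.20001220703125, 245.8000030517578]]
[[0.583, -0.1394], [0.6029, -0.4063], [0.4237, -0.4193], [0.4036, -0.1518]] ctr [ 0.5033 -0.2792  0.02  ] sides [0.268 0.18  0.268 0.18 ]
0.3 [6, 5, 6, 5, 11, 37, 13, 5, 6, 6, 5, 6, 16, 21, 6, 5, 5, 5, 6]
0.35 [7, 6, 5, 5, 6, 5, 6, 6, 28, 12, 12, 6, 20, 21, 6, 6, 7, 6, 5]
0.4 [5, 6, 6, 5, 23, 24, 25, 23, 11, 43, 45, 6, 6, 5, 5, 6, 6, 6, 6]
0.45 [5, 5, 24, 26, 25, 24, 11, 24, 11, 43, 43, 6, 6, 5, 44, 120, 58, 45, 6]
0.5 [110, 6, 23, 10, 9, 9, 9, 24, 15, 45, 45, 44, 6, 5, 55, 130, 130, 45, 6]
0.55 [113, 6, 24, 10, 10, 9, 10, 24, 45, 130, 130, 58, 6, 6, 45, 129, 130, 45, 6]
0.6 [118, 6, 25, 24, 24, 24, 24, 24, 44, 129, 130, 59, 6, 6, 44, 44, 45, 43, 6]
0.65 [122, 6, 7, 5, 25, 5, 6, 6, 7, 57, 58, 44, 12, 13, 6, 6, 6, 7, 6]
0.7 [126, 6, 5, 6, 26, 5, 6, 6, 6, 5, 6, 6, 45, 44, 7, 90, 89, 7, 6]
0.75 [131, 6, 6, 5, 29, 6, 5, 6, 64, 7, 6, 5, 44, 43, 6, 89, 89, 7, 6]
tool delta mm [-5.386e+02 -4.091e+02 -2.000e-01] yaw [-3.14   0.     2.738]
```

```bash
R='x'; python3 -m jog '-.0337 -.0256 0 0;-.0337 -.0256 0 0;-.0337 -.0256 0 0;-.0337 -.0256 0 0;-.0337 -.0256 0 0;-.0337 -.0256 0 0;-.0337 -.0256 0 0;-.0337 -.0256 0 0' 1 20; python3 -m jog '-.0337 -.0256 0 0;-.0337 -.0256 0 0;-.0337 -.0256 0 0;-.0337 -.0256 0 0;-.0337 -.0256 0 0;-.0337 -.0256 0 0;-.0337 -.0256 0 0;-.0337 -.0256 0 0'; python3 -m jog '0 0 0 0;0 0 0 0;0 0 0 0'
python3 -c "
from h import *
go(.58,-.0135,.105); grab('side','side1.png')
im=cv2.imread('pics/side1.png'); cv2.imwrite('pics/c1.png',cv2.resize(im[60:240,200:420],None,fx=3,fy=3))"
```

```text
t: 0.9
tool_pos: [0.4134, 0.2788, 0.1798]
tcp_rot: [-3.141, -0.0, 2.738]
wrist_force: [-0.0, -0.8, -0.1]
width: 0.994
gripper_force: 0.0
t: 1.7
tool_pos: [0.5809, -0.0155, 0.1796]
tcp_rot: [-3.141, -0.0, 2.738]
wrist_force: [-0.5, 0.4, -0.3]
width: 1.001
gripper_force: 0.0
t: 2.0
tool_pos: [0.5796, -0.0129, 0.1795]
tcp_rot: [-3.142, -0.001, 2.738]
wrist_force: [0.1, 0.8, -0.2]
width: 1.0
gripper_force: 0.0
tool delta mm [-0.7 -0.4 74.5] yaw [-3.142e+00 -1.000e-03  2.738e+00]
```

View pics/c1.png

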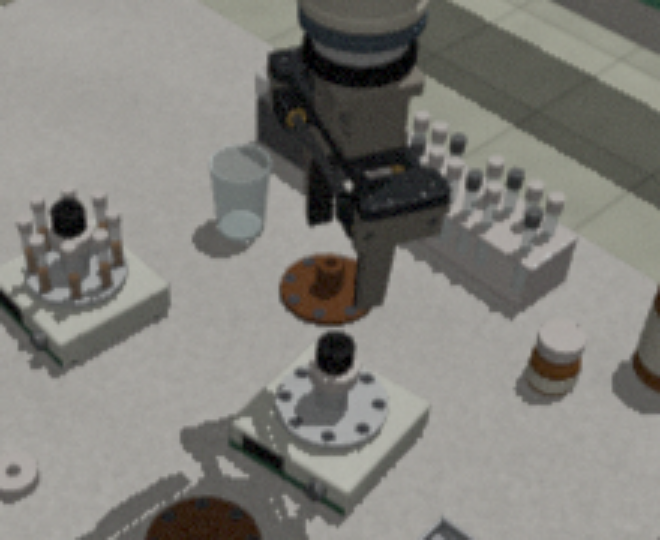

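The nut is at crop (335,352), with the open fingers straddling it from above. I'm descending and gripping.

```bash
python3 -m jog '0 0 .03 0;0 0 .03 0;0 0 .0145 0;0 0 0 0;0 0 0 0' ; python3 -m jog '0 0 0 0;0 0 0 0;0 0 0 0;0 0 0 0;0 0 0 0;0 0 0 0;0 0 0 0;0 0 0 0' -1 20
```

```text
t: 2.55
tool_pos: [0.5808, -0.0132, 0.1061]
tcp_rot: [3.141, 0.0, 2.739]
wrist_force: [-0.4, -0.3, -0.5]
width: 1.0
gripper_force: 0.0
t: 3.35
tool_pos: [0.5804, -0.0138, 0.1053]
tcp_rot: [-3.142, -0.0, 2.738]
wrist_force: [0.8, 0.2, 0.6]
width: 0.324
gripper_force: 0.0
```

```bash
python3 -m jog '0 0 0 0;0 0 0 0;0 0 0 0;0 0 0 0'
```

```text
t: 3.75
tool_pos: [0.5805, -0.0138, 0.1054]
tcp_rot: [-3.142, -0.0, 2.738]
wrist_force: [-0.3, 0.1, 1.2]
width: 0.004
gripper_force: 0.0
```

```bash
python3 -c "
from h import *
a,_=grab('side','side2.png');b,_=grab('top','top2.png')
cv2.imwrite('pics/c2.png',np.hstack([cv2.resize(a[110:240,240:370],(390,390)),cv2.resize(b[80:210,215:345],(390,390))]))
K,e,R=cam('side'); q=R.T@(get_state()['tool_pos']-e); print(K[0,0]*q[0]/-q[2]+K[0,2],-K[1,1]*q[1]/-q[2]+K[1,2])"
```

```text
311.5060693416289 179.67277285506665
```

View pics/c2.png

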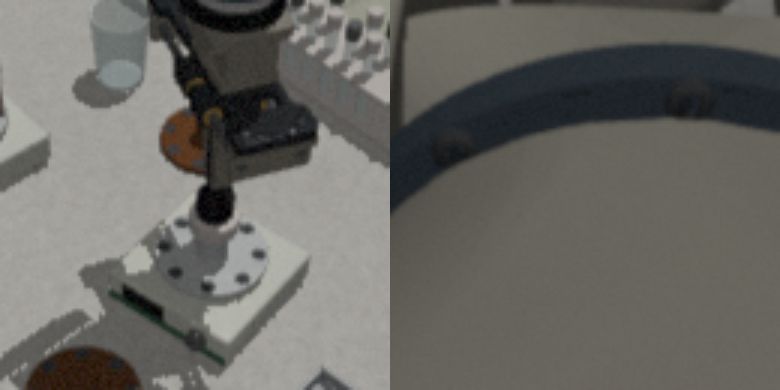

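The crop shows the nut still on the stud at (214,205), with the shut fingers ending at about (215,188), behind or above it. So the fingers missed. I'll measure where the fingertip really is.

```bash
python3 -c "
from h import *
z=np.load('pics/side2.png.npz'); P=cloud('side',z['d'])
for v in range(148,190,2): print(v,[tuple((P[v,u]*1000).round(0).astype(int)) if P[v,u,0]==P[v,u,0] else None for u in (306,309,312,315,318)], z['im'][v,312])
print(get_state()['tool_pos'],get_state()['joint_pos'])
"
```

```text
148 [(np.int64(543), np.int64(-25), np.int64(242)), (np.int64(545), np.int64(-31), np.int64(245)), (np.int64(549), np.int64(-36), np.int64(246)), (np.int64(538), np.int64(-55), np.int64(265)), (np.int64(537), np.int64(-64), np.int64(272))] [42 54 57]
150 [(np.int64(542), np.int64(-25), np.int64(237)), (np.int64(544), np.int64(-32), np.int64(241)), (np.int64(542), np.int64(-44), np.int64(250)), (np.int64(559), np.int64(-36), np.int64(234)), (np.int64(534), np.int64(-67), np.int64(270))] [43 40 38]
152 [(np.int64(702), np.int64(127), np.int64(28)), (np.int64(571), np.int64(-8), np.int64(202)), (np.int64(540), np.int64(-45), np.int64(246)), (np.int64(524), np.int64(-68), np.int64(272)), (np.int64(528), np.int64(-73), np.int64(273))] [36 38 37]
154 [(np.int64(702), np.int64(126), np.int64(20)), (np.int64(573), np.int64(-6), np.int64(193)), (np.int64(537), np.int64(-48), np.int64(244)), (np.int64(523), np.int64(-70), np.int64(268)), (np.int64(524), np.int64(-77), np.int64(272))] [40 39 38]
156 [(np.int64(700), np.int64(124), np.int64(15)), (np.int64(573), np.int64(-7), np.int64(187)), (np
[... 3559 characters left out ...]
(105)), (np.int64(584), np.int64(-33), np.int64(103))] [29 33 34]
186 [(np.int64(559), np.int64(-16), np.int64(99)), (np.int64(562), np.int64(-23), np.int64(103)), (np.int64(568), np.int64(-28), np.int64(102)), (np.int64(574), np.int64(-33), np.int64(103)), (np.int64(584), np.int64(-34), np.int64(96))] [104 106 110]
188 [(np.int64(558), np.int64(-18), np.int64(94)), (np.int64(561), np.int64(-25), np.int64(97)), (np.int64(567), np.int64(-30), np.int64(97)), (np.int64(574), np.int64(-34), np.int64(96)), (np.int64(606), np.int64(-16), np.int64(57))] [93 94 96]
[ 0.58048023 -0.01378736  0.10540473] [-2.63263590e-02  3.66404203e-01  1.79775091e+00 -7.40733803e-06
  9.77395964e-01 -1.19331989e+00]
```

```bash
python3 -c "
from h import *
z=np.load('pics/side1.png.npz'); P=cloud('side',z['d'])
print('side1 TCP .5796 -.0129 .1795')
f=lambda p: (p*1000).round(0).tolist()
for v in range(146,170,2): print(v,[f(P[v,u]) for u in (320,323,326,329)])
print('left')
for v in range(118,140,2): print(v,[f(P[v,u]) for u in (302,305,308,311)])
z=np.load('pics/side2.png.npz'); P=cloud('side',z['d']).reshape(-1,3)
m=(abs(P[:,0]-.58)<.03)&(abs(P[:,1]+.0135)<.03)&(P[:,2]>.1); print(np.histogram(P[m,2],bins=np.arange(.1,.2,.004)))
"
```

```text
side1 TCP .5796 -.0129 .1795
146 [[549.0, -59.0, 267.0], [548.0, -68.0, 274.0], [555.0, -70.0, 271.0], [562.0, -73.0, 268.0]]
148 [[549.0, -60.0, 262.0], [550.0, -66.0, 266.0], [556.0, -70.0, 265.0], [563.0, -72.0, 261.0]]
150 [[549.0, -60.0, 257.0], [549.0, -68.0, 262.0], [557.0, -70.0, 258.0], [563.0, -73.0, 257.0]]
152 [[551.0, -59.0, 249.0], [549.0, -69.0, 256.0], [558.0, -69.0, 251.0], [562.0, -74.0, 252.0]]
154 [[549.0, -61.0, 246.0], [551.0, -67.0, 249.0], [559.0, -69.0, 245.0], [767.0, 91.0, 4.0]]
156 [[549.0, -61.0, 240.0], [553.0, -67.0, 242.0], [561.0, -68.0, 237.0], [761.0, 86.0, 2.0]]
158 [[550.0, -61.0, 234.0], [553.0, -67.0, 235.0], [561.0, -69.0, 231.0], [757.0, 82.0, -0.0]]
160 [[551.0, -61.0, 227.0], [554.0, -67.0, 229.0], [561.0, -69.0, 226.0], [752.0, 76.0, -1.0]]
162 [[550.0, -63.0, 223.0], [554.0, -67.0, 223.0], [735.0, 73.0, 4.0], [745.0, 70.0, -0.0]]
164 [[713.0, 77.0, 8.0], [725.0, 75.0, 1.0], [730.0, 68.0, 3.0], [736.0, 62.0, 3.0]]
166 [[712.0, 76.0, -0.0], [717.0, 68.0, 2.0], [722.0, 61.0, 5.0], [731.0, 56.0, 2.0]]
168 [[703.0, 67.0, 4.0], [710.0, 61.0, 4.0
[... 666 characters left out ...]
228.0], [809.0, 211.0, 0.0]]
132 [[593.0, 40.0, 219.0], [595.0, 32.0, 223.0], [601.0, 28.0, 222.0], [800.0, 203.0, 2.0]]
134 [[773.0, 216.0, 1.0], [595.0, 31.0, 218.0], [785.0, 201.0, 3.0], [793.0, 196.0, 2.0]]
136 [[765.0, 208.0, 2.0], [772.0, 202.0, 2.0], [780.0, 196.0, 1.0], [786.0, 189.0, 2.0]]
138 [[760.0, 203.0, -0.0], [765.0, 195.0, 2.0], [771.0, 187.0, 3.0], [781.0, 184.0, 0.0]]
(array([54, 26, 15, 11, 21, 19, 56, 16,  0,  0,  3, 10,  8, 10, 10,  8,  8,
       10, 11,  8, 10, 10, 10,  9]), array([0.1  , 0.104, 0.108, 0.112, 0.116, 0.12 , 0.124, 0.128, 0.132,
       0.136, 0.14 , 0.144, 0.148, 0.152, 0.156, 0.16 , 0.164, 0.168,
       0.172, 0.176, 0.18 , 0.184, 0.188, 0.192, 0.196]))
```

The shut fingers end at a true z of about 0.144 while the reported TCP z is 0.105. In the earlier picture it was 0.219 against a reported 0.180. The fingertips really sit about 39 mm higher than reported, while the lateral error is only a few mm. I'll open, go down further, and check with a picture before closing.

```bash
python3 -m jog '0 0 0 0;0 0 0 0;0 0 0 0;0 0 0 0;0 0 0 0;0 0 0 0;0 0 0 0;0 0 0 0' 1 20;  python3 -m jog '0 0 0 0;0 0 .01 0;0 0 .015 0;0 0 .01 0;0 0 0 0;0 0 0 0'
cat >> h.py <<'E'
def look(fn,box,s):
    a,_=grab('side',fn); x0,y0,x1,y1=box; cv2.imwrite('pics/c'+fn,cv2.resize(a[y0:y1,x0:x1],None,fx=s,fy=s,interpolation=cv2.INTER_CUBIC))
E
python3 -c "
from h import *
look('s3.png',(240,110,380,240),4)
P=cloud('side',np.load('pics/s3.png.npz')['d']); f=lambda p: (p*1000).round(0).tolist()
for v in range(160,200,2): print(v,[f(P[v,u]) for u in (299,302,305,320,323,326)])"
```

```text
t: 4.65
tool_pos: [0.5805, -0.0138, 0.1054]
tcp_rot: [-3.142, -0.0, 2.738]
wrist_force: [0.5, -0.7, -0.2]
width: 0.676
gripper_force: 0.0
t: 5.25
tool_pos: [0.5801, -0.0138, 0.0697]
tcp_rot: [-3.141, -0.001, 2.738]
wrist_force: [-0.1, 0.4, 0.2]
width: 0.998
gripper_force: 0.0
160 [[676.0, 129.0, 11.0], [590.0, 32.0, 135.0], [600.0, 31.0, 129.0], [544.0, -67.0, 235.0], [549.0, -71.0, 235.0], [553.0, -76.0, 236.0]]
162 [[674.0, 127.0, 5.0], [591.0, 33.0, 126.0], [598.0, 29.0, 125.0], [539.0, -71.0, 235.0], [542.0, -77.0, 238.0], [549.0, -80.0, 235.0]]
164 [[667.0, 120.0, 6.0], [592.0, 34.0, 118.0], [599.0, 30.0, 117.0], [534.0, -76.0, 237.0], [538.0, -81.0, 237.0], [544.0, -85.0, 236.0]]
166 [[667.0, 119.0, -2.0], [591.0, 32.0, 113.0], [598.0, 29.0, 111.0], [529.0, -81.0, 237.0], [536.0, -83.0, 234.0], [540.0, -89.0, 236.0]]
168 [[660.0, 112.0, 0.0], [666.0, 105.0, 1.0], [675.0, 101.0, -1.0], [526.0, -84.0, 235.0], [530.0, -90.0, 238.0], [535.0, -94.0, 237.0]]
170 [[654.0, 105.0, 1.0], [662.0, 101.0, -1.0], [666.0, 92.0, 2.0], [522.0, -89.0, 236.0], [526.0, -93.0, 237.0], [533.0, -96.0
[... 1221 characters left out ...]
0], [623.0, -29.0, 55.0]]
190 [[565.0, 14.0, 55.0], [571.0, 8.0, 55.0], [572.0, -2.0, 63.0], [554.0, -68.0, 131.0], [560.0, -72.0, 130.0], [620.0, -33.0, 52.0]]
192 [[561.0, 9.0, 54.0], [566.0, 3.0, 56.0], [569.0, -4.0, 59.0], [554.0, -68.0, 124.0], [561.0, -72.0, 122.0], [614.0, -38.0, 54.0]]
194 [[555.0, 3.0, 56.0], [560.0, -3.0, 57.0], [567.0, -7.0, 56.0], [557.0, -66.0, 114.0], [564.0, -70.0, 111.0], [607.0, -45.0, 57.0]]
196 [[551.0, -1.0, 54.0], [555.0, -8.0, 58.0], [562.0, -12.0, 56.0], [591.0, -38.0, 56.0], [599.0, -42.0, 52.0], [602.0, -49.0, 56.0]]
198 [[547.0, -6.0, 54.0], [553.0, -11.0, 53.0], [558.0, -16.0, 54.0], [586.0, -43.0, 55.0], [591.0, -49.0, 56.0], [598.0, -53.0, 55.0]]
```

View pics/cs3.png

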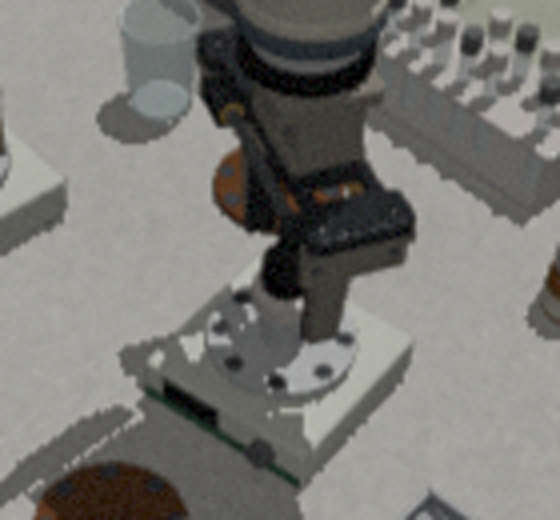

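The right fingertip is at crop (320,335), a true z of about 0.110, beside the nut at (283,270). The pads sit a few mm off along tool x, so I'll nudge, lower 2 mm and close.

```bash
python3 -m jog '.004 -.002 .002 0;0 0 0 0' ; python3 -m jog '0 0 0 0;0 0 0 0;0 0 0 0;0 0 0 0;0 0 0 0;0 0 0 0;0 0 0 0;0 0 0 0' -1 20; python3 -m jog '0 0 0 0;0 0 0 0'
```

```text
t: 5.5
tool_pos: [0.5754, -0.0141, 0.0684]
tcp_rot: [-3.141, -0.0, 2.738]
wrist_force: [0.9, 0.9, -0.5]
width: 0.997
gripper_force: 0.0
t: 6.3
tool_pos: [0.576, -0.014, 0.0684]
tcp_rot: [3.142, 0.0, 2.738]
wrist_force: [0.8, 0.2, 0.1]
width: 0.34
gripper_force: 20.0
t: 6.5
tool_pos: [0.576, -0.0141, 0.0684]
tcp_rot: [-3.142, -0.0, 2.738]
wrist_force: [0.3, 0.8, -0.8]
width: 0.335
gripper_force: 20.0
```

The nut is gripped: 30.8 mm wide at 20 N, with no side load. I'm lifting it and carrying it over the tray's far end.

```bash
python3 -m jog '0 0 -.02 0;0 0 -.03 0;-.0121 -.0382 0 0;-.0121 -.0382 0 0;-.0121 -.0382 0 0;-.0121 -.0382 0 0;-.0121 -.0382 0 0;-.0121 -.0382 0 0';python3 -m jog '-.0121 -.0382 0 0;-.0121 -.0382 0 0;0 0 .04 0;0 0 .04 0;0 0 .02 0;0 0 0 0;0 0 0 0'
python3 -c "
from h import *
look('s4.png',(240,120,500,360),2.2)
P=cloud('side',np.load('pics/s4.png.npz')['d']).reshape(420,560,3)
t=get_state()['tool_pos']; print(t)
im=np.load('pics/s4.png.npz')['im']; 
Q=P.reshape(-1,3); m=(abs(Q[:,0]-t[0])<.05)&(abs(Q[:,1]-t[1])<.05)&(Q[:,2]<.16); q=Q[m]; b=im.reshape(-1,3)[m].max(1)
k=b<40; print(np.sort(q[k][:,2])[:12].round(3), q[k&(q[:,2]<.09)].mean(0), q[k&(q[:,2]<.09)].min(0),q[k&(q[:,2]<.09)].max(0))
"
```

```text
t: 7.3
tool_pos: [0.5523, -0.2549, 0.1184]
tcp_rot: [3.142, 0.0, 2.738]
wrist_force: [0.8, 0.7, -0.7]
width: 0.335
gripper_force: 20.0
t: 8.0
tool_pos: [0.5451, -0.3332, 0.0187]
tcp_rot: [3.142, -0.0, 2.738]
wrist_force: [0.3, -0.4, -0.1]
width: 0.34
gripper_force: 20.0
[ 0.54578907 -0.33353267  0.01958264]
[0.057 0.057 0.058 0.058 0.058 0.059 0.059 0.059 0.059 0.06  0.06  0.06 ] [ 0.54166687 -0.32775597  0.07372638] [ 0.52833124 -0.34679033  0.05676233] [ 0.56147217 -0.31091627  0.08995196]
```

View pics/cs4.png

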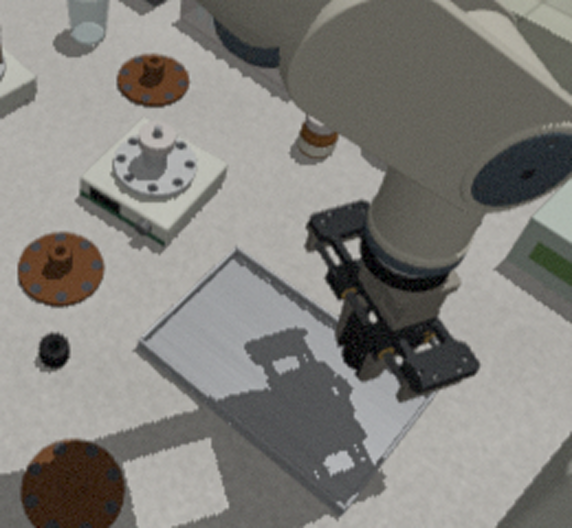

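The nut hangs in the gripper at crop (355,345), above the tray's far right part, and the spacer is left bare on the mixer. I'm lowering onto the floor with force checks.

```bash
python3 -m jog '0 0 .025 0;0 0 .015 0;0 0 .003 0;0 0 0 0;0 0 0 0'; python3 -m jog '0 0 .002 0;0 0 0 0'|grep -E "pos|wrist"; python3 -m jog '0 0 .0015 0;0 0 0 0'|grep -E "pos|wrist"
```

```text
t: 8.55
tool_pos: [0.5455, -0.3334, -0.0237]
tcp_rot: [-3.141, 0.001, 2.738]
wrist_force: [0.1, -0.1, -0.2]
width: 0.334
gripper_force: 20.0
tool_pos: [0.5452, -0.3333, -0.0262]
wrist_force: [0.0, -0.2, -0.6]
tool_pos: [0.5449, -0.3331, -0.0281]
wrist_force: [-0.3, 0.9, -0.7]
```

```bash
for i in 1 2 3; do python3 -m jog '0 0 .001 0;0 0 0 0'|grep -E "pos|wrist|t:"; done
```

```text
t: 9.15
tool_pos: [0.5448, -0.333, -0.0292]
tcp_rot: [3.142, -0.0, 2.738]
wrist_force: [0.1, -0.4, -0.5]
t: 9.35
tool_pos: [0.545, -0.3331, -0.0296]
tcp_rot: [-3.142, 0.0, 2.738]
wrist_force: [-1.6, 1.2, 3.0]
t: 9.55
tool_pos: [0.5451, -0.3332, -0.0298]
tcp_rot: [-3.142, 0.0, 2.738]
wrist_force: [-3.9, 2.6, 13.9]
```

Contact came at reported z = -0.0295, exactly 98 mm below where it was picked, so the z offset is constant. I'll release, retreat and return over the spacer.

```bash
python3 -m jog '0 0 -.001 0;0 0 0 0;0 0 0 0;0 0 0 0;0 0 0 0' .3 ; python3 -m jog '0 0 -.02 0;0 0 -.03 0;0 0 -.05 0;0 0 -.05 0;.0121 .0382 0 0;.0121 .0382 0 0;.0121 .0382 0 0;.0121 .0382 0 0' 1 >/dev/null; python3 -m jog '.0121 .0382 0 0;.0121 .0382 0 0;.0121 .0382 0 0;.0121 .0382 0 0;0 0 0 0;0 0 0 0'
python3 -c "
from h import *
look('s5.png',(290,140,450,360),2.7)
go(.576,-.014,.0495)"
```

```text
t: 10.05
tool_pos: [0.545, -0.3331, -0.0302]
tcp_rot: [3.142, -0.0, 2.738]
wrist_force: [0.7, -0.5, 1.4]
width: 0.652
gripper_force: 0.3
t: 11.45
tool_pos: [0.5759, -0.0135, 0.1197]
tcp_rot: [-3.141, -0.0, 2.74]
wrist_force: [-0.6, -0.3, -0.2]
width: 1.0
gripper_force: 0.0
tool delta mm [-0.   0.4 70.2] yaw [-3.141 -0.     2.739]
```

View pics/cs5.png

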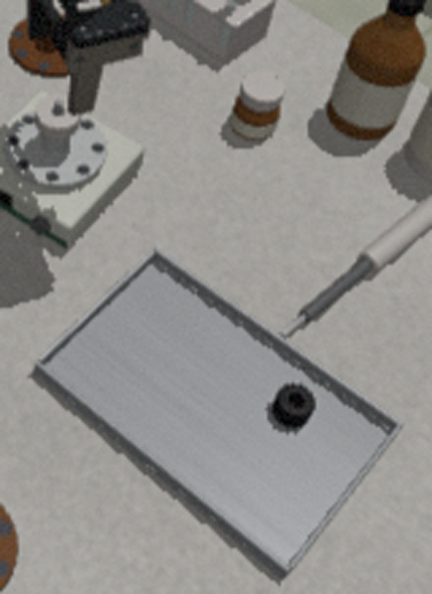

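The nut stands upright in the tray at crop (294,407), and the spacer is still on the hub at (58,118). I'm taking the spacer now.

```bash
python3 -m jog '0 0 .03 0;0 0 .03 0;0 0 .0102 0;0 0 0 0;0 0 0 0;0 0 0 0' | grep -E "pos|wrist"; python3 -m jog '0 0 0 0;0 0 0 0;0 0 0 0;0 0 0 0;0 0 0 0;0 0 0 0;0 0 0 0;0 0 0 0' -1 20; python3 -m jog '0 0 0 0'
```

```text
tool_pos: [0.5771, -0.0144, 0.051]
wrist_force: [-0.2, -0.5, -0.4]
t: 12.9
tool_pos: [0.576, -0.014, 0.0497]
tcp_rot: [3.142, -0.0, 2.738]
wrist_force: [0.2, 0.4, 0.8]
width: 0.462
gripper_force: 20.0
t: 13.0
tool_pos: [0.576, -0.014, 0.0497]
tcp_rot: [-3.142, -0.0, 2.738]
wrist_force: [0.8, 0.7, -0.3]
width: 0.468
gripper_force: 20.0
```

```bash
python3 -m jog '0 0 -.02 0;0 0 -.05 0;-.003 -.0423 0 0;-.003 -.0423 0 0;-.003 -.0423 0 0;-.003 -.0423 0 0;-.003 -.0423 0 0;-.003 -.0423 0 0' | grep -E "width|gripper|pos";python3 -m jog '-.003 -.0423 0 0;-.003 -.0423 0 0;0 0 .05 0;0 0 .05 0;0 0 .04 0;0 0 .006 0;0 0 0 0;0 0 0 0'; for i in 1 2 3 4; do python3 -m jog '0 0 .0015 0;0 0 0 0'|grep -E "pos|wrist"; done
```

```text
tool_pos: [0.492, -0.256, 0.1198]
width: 0.465
gripper_force: 20.0
t: 14.6
tool_pos: [0.4662, -0.3353, -0.025]
tcp_rot: [-3.141, 0.002, 2.738]
wrist_force: [0.4, -0.7, -0.2]
width: 0.464
gripper_force: 20.0
tool_pos: [0.4661, -0.3352, -0.0265]
wrist_force: [-0.0, 0.6, -1.2]
tool_pos: [0.4653, -0.3347, -0.029]
wrist_force: [-0.6, 0.0, -0.7]
tool_pos: [0.4654, -0.3348, -0.0303]
wrist_force: [-1.3, 0.8, 7.6]
tool_pos: [0.4654, -0.3348, -0.0304]
wrist_force: [-5.9, 4.3, 25.2]
```

Contact was at reported -0.030. I'll ease off, release and look.

```bash
python3 -m jog '0 0 -.0015 0;0 0 0 0;0 0 0 0;0 0 0 0;0 0 0 0' .4 ; python3 -m jog '0 0 -.02 0;0 0 -.03 0;0 0 -.05 0;0 0 -.05 0;.003 .0423 0 0;.003 .0423 0 0;.003 .0423 0 0;.003 .0423 0 0' 1 >/dev/null; python3 -m jog '.003 .0423 0 0;.003 .0423 0 0;.003 .0423 0 0;.003 .0423 0 0;0 0 0 0;0 0 0 0'
python3 -c "
from h import *
look('s6.png',(290,140,450,360),2.7)
go(.576,-.014,.019)
P=cloud('side',np.load('pics/s6.png.npz')['d']); im=np.load('pics/s6.png.npz')['im']
Q=P.reshape(-1,3)
for c in((.549,-.333),(.469,-.334)):
    m=(np.hypot(Q[:,0]-c[0],Q[:,1]-c[1])<.035)&(Q[:,2]>.012)
    q=Q[m]; zt=np.percentile(q[:,2],90); t=q[q[:,2]>zt-.004]; A=np.c_[t[:,:2]-t[:,:2].mean(0),np.ones(len(t))]; print(len(q),zt.round(4),t.mean(0).round(4),'plane',np.linalg.lstsq(A,t[:,2],rcond=None)[0].round(3))
"
```

```text
t: 15.9
tool_pos: [0.4656, -0.3359, -0.0303]
tcp_rot: [-3.14, 0.002, 2.738]
wrist_force: [-3.7, -3.4, 7.5]
width: 0.703
gripper_force: 3.8
t: 17.3
tool_pos: [0.5757, -0.0134, 0.1187]
tcp_rot: [-3.141, -0.001, 2.74]
wrist_force: [-0.3, 0.3, -0.6]
width: 0.998
gripper_force: 0.0
tool delta mm [-0.4  0.6 99.7] yaw [-3.141e+00 -1.000e-03  2.739e+00]
189 0.0299 [ 0.5469 -0.3341  0.0286] plane [0.01  0.01  0.029]
308 0.0227 [ 0.4666 -0.336   0.0212] plane [-0.009 -0.003  0.021]
```

View pics/cs6.png

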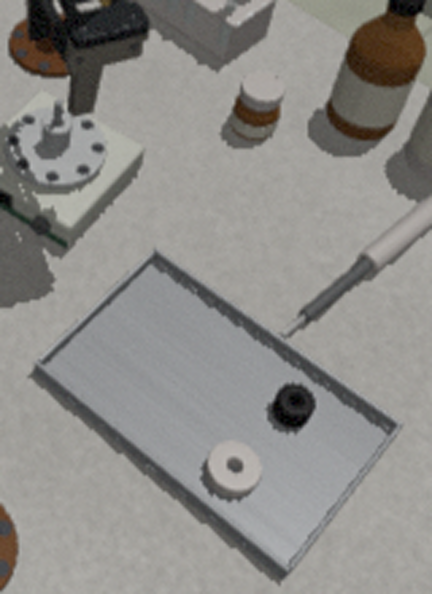

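The ring lies flat at crop (233,467) with the nut beside it at (294,407), and the bare carousel stays on the stud. Now the carousel's hub, with fingertips kept about 6 mm above the disc.

```bash
python3 -m jog '0 0 .04 0;0 0 .035 0;0 0 .018 0;0 0 0 0;0 0 0 0;0 0 0 0' | grep -E "pos|wrist"; python3 -m jog '0 0 0 0;0 0 0 0;0 0 0 0;0 0 0 0;0 0 0 0;0 0 0 0;0 0 0 0;0 0 0 0' -1 35; python3 -m jog '0 0 0 0;0 0 0 0'
```

```text
tool_pos: [0.5769, -0.0148, 0.0275]
wrist_force: [0.4, -0.2, -0.3]
t: 18.75
tool_pos: [0.576, -0.014, 0.0262]
tcp_rot: [3.142, -0.0, 2.738]
wrist_force: [1.0, 1.0, -0.6]
width: 0.327
gripper_force: 0.5
t: 18.95
tool_pos: [0.576, -0.014, 0.0261]
tcp_rot: [3.142, 0.0, 2.738]
wrist_force: [0.9, -0.2, -1.3]
width: 0.298
gripper_force: 35.0
```

Gripped at 27.5 mm. I'm lifting 100 mm, carrying it over, and lowering most of the way.

```bash
python3 -m jog '0 0 -.02 0;0 0 -.04 0;0 0 -.04 0;0 0 0 0' | grep -E "width|gripper|pos|wrist";python3 -m jog '-.0011 -.0371 0 0;-.0011 -.0371 0 0;-.0011 -.0371 0 0;-.0011 -.0371 0 0;-.0011 -.0371 0 0;-.0011 -.0371 0 0;0 0 0 0;0 0 0 0'; python3 -m jog '0 0 .03 0;0 0 .03 0;0 0 .03 0;0 0 0 0;0 0 0 0'
python3 -c "
from h import *
look('s7.png',(290,140,450,360),2.7)"
```

```text
tool_pos: [0.5794, -0.0142, 0.1312]
wrist_force: [1.2, 0.2, -3.4]
width: 0.298
gripper_force: 35.0
t: 20.15
tool_pos: [0.4937, -0.2215, 0.1252]
tcp_rot: [3.141, -0.002, 2.736]
wrist_force: [0.1, -0.2, -3.1]
width: 0.303
gripper_force: 35.0
t: 20.65
tool_pos: [0.4946, -0.2203, 0.036]
tcp_rot: [3.141, -0.002, 2.739]
wrist_force: [0.7, -0.3, -2.3]
width: 0.297
gripper_force: 35.0
```

View pics/cs7.png

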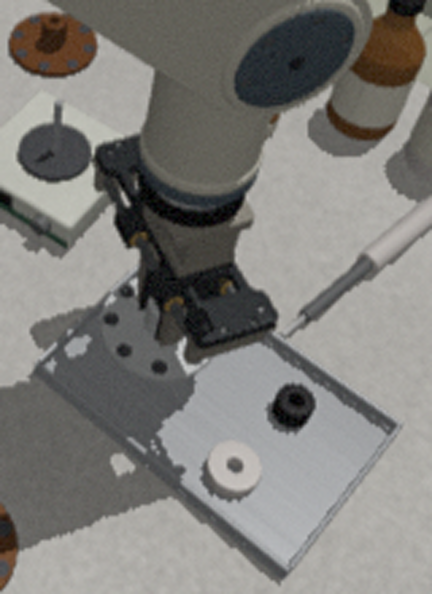

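The carousel hangs level over the tray's near half (disc around crop (150,340)), well clear of the ring and the nut. I'm lowering it with force checks.

```bash
python3 -m jog '0 0 .025 0;0 0 .015 0;0 0 .007 0;0 0 0 0;0 0 0 0;0 0 0 0'|grep -E "pos|wrist"; for i in 1 2 3; do python3 -m jog '0 0 .0015 0;0 0 0 0;0 0 0 0'|grep -E "pos|wrist"; done
```

```text
tool_pos: [0.4955, -0.2217, -0.0097]
wrist_force: [1.1, 0.6, -2.7]
tool_pos: [0.4947, -0.2214, -0.0122]
wrist_force: [-0.4, -0.5, -2.4]
tool_pos: [0.4945, -0.2213, -0.0139]
wrist_force: [-0.1, 0.1, -2.8]
tool_pos: [0.4946, -0.2213, -0.0154]
wrist_force: [0.0, -0.3, -2.8]
```

```bash
for i in 1 2; do python3 -m jog '0 0 .0007 0;0 0 0 0;0 0 0 0'|grep -E "pos|wrist_force"; done
```

```text
tool_pos: [0.4947, -0.2214, -0.0159]
wrist_force: [-0.1, -0.0, 1.2]
tool_pos: [0.4947, -0.2214, -0.0159]
wrist_force: [-3.9, 2.8, 9.9]
```

The carousel is down. I'll release, retreat and check.

```bash
python3 -m jog '0 0 -.0005 0;0 0 0 0;0 0 0 0;0 0 0 0;0 0 0 0;0 0 0 0' .4 ; python3 -m jog '0 0 -.01 0;0 0 -.03 0;0 0 -.05 0;0 0 -.05 0;.0011 .0371 0 0;.0011 .0371 0 0;.0011 .0371 0 0;.0011 .0371 0 0'>/dev/null; python3 -m jog '.0011 .0371 0 0;.0011 .0371 0 0;.0011 .0371 0 0;0 0 0 0;0 0 0 0;0 0 0 0'
python3 -c "
from h import *
look('s8.png',(290,140,450,360),2.7)
P=cloud('side',np.load('pics/s8.png.npz')['d']); Q=P.reshape(-1,3)
for c,r,lo,hi in((.549,-.333),.035,.02,.04),((.469,-.334),.035,.014,.03),((.4986,-.221),.06,.007,.018):
    m=(np.hypot(Q[:,0]-c[0],Q[:,1]-c[1])<r)&(Q[:,2]>lo)&(Q[:,2]<hi)
    q=Q[m]; zt=np.percentile(q[:,2],80); t=q[q[:,2]>zt-.004]; A=np.c_[t[:,:2]-t[:,:2].mean(0),np.ones(len(t))]; print(len(q),zt.round(4),t.mean(0).round(4),'plane',np.linalg.lstsq(A,t[:,2],rcond=None)[0].round(3))
"
```

```text
t: 23.4
tool_pos: [0.4946, -0.2213, -0.0163]
tcp_rot: [-3.142, -0.0, 2.738]
wrist_force: [-0.2, 0.5, 0.4]
width: 0.701
gripper_force: 0.0
t: 24.8
tool_pos: [0.5891, 0.0197, 0.124]
tcp_rot: [-3.141, -0.0, 2.738]
wrist_force: [-0.0, 0.1, -0.1]
width: 0.703
gripper_force: 0.0
155 0.0299 [ 0.5465 -0.3342  0.0289] plane [0.005 0.001 0.029]
297 0.0222 [ 0.4663 -0.3358  0.0211] plane [-0.    -0.004  0.021]
1150 0.0145 [ 0.4939 -0.2248  0.0134] plane [-0.001  0.001  0.013]
```

View pics/cs8.png

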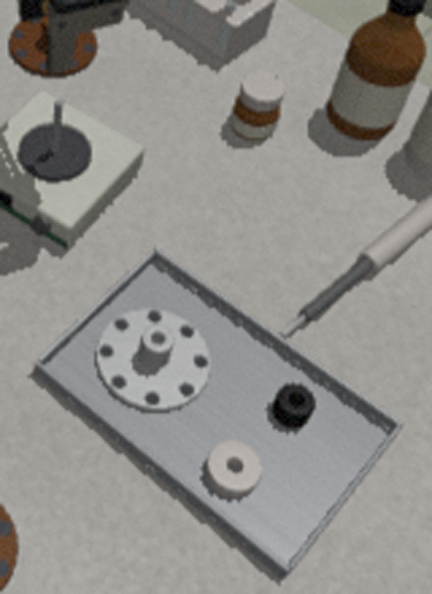

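All three lie flat and upright in the tray: carousel at crop (153,360), ring at (233,467), nut at (294,407). The arm is clear of everything, so I'm handing in.

```bash
python3 -c "
from bench import *
print(sign_off())"
```

```text
the job is handed in; nothing more can be done
None
```

The job is handed in: the nut, spacer ring and carousel came off in that order and all three rest flat and upright on the tray floor, about 25 s in on the robot's clock; the first grasp missed the nut because the fingertips sit 35–39 mm higher than the reported z, and I allowed for that from then on.

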